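# Gather glass nuggets into the tray's yellow corner

### The job

Put the stray glass nugget from the bench into the grey tray while the tray stands on the bench. Then lift the tray by its handle well clear of the bench and tilt it towards its yellow corner until all four nuggets have slid onto the yellow square, and finish holding it like that: still tilted, in the air, in the gripper, not put down or let go. Do not touch the three nuggets already in the tray with the fingers, and leave the flux bottle, the solder spool and the marker where they are.

Things in the scene. Friction and masses are not known exactly. Their poses are not given: they have to be found in the camera images.
- tray: grey sorting tray, 200 x 150 x 40 mm outside (its x, y, z), walls 4 mm thick, inner floor 8 mm above the bench, bow handle over its middle; 0.32 kg give or take 30%. Origin on the bench under its centre. Floor and walls are slick: nuggets start to slide at 6 to 10 degrees; to slide along a wall into a corner, tilted along the diagonal, they need about 20: 30 to 35 is sure.
- tray_grip (a point): middle of the handle's black grip bar, 79 mm above the tray's origin, straight over the tray's centre. The bar runs along the tray's y (150 mm long), is 12 mm thick (along the tray's x) and 18 mm high (70 to 88 mm above the origin); nothing but the low nuggets is under it.
- tray_gather (a point): the tray's inner corner at its +x, +y, at floor height (96, 71, 8 mm from the tray's origin, axes as the tray's). A yellow square of 85 x 85 mm is painted on the floor in this corner: in the tray's frame x 11 to 96 mm, y -14 to 71 mm.
- tray_corner0 (a point): outer lower corner of the tray at its +x, +y, 4 mm above its origin's level (the yellow corner)
- tray_corner1 (a point): outer lower corner of the tray at its -x, +y, 4 mm above its origin's level
- tray_corner2 (a point): outer lower corner of the tray at its -x, -y, 4 mm above its origin's level
- tray_corner3 (a point): outer lower corner of the tray at its +x, -y, 4 mm above its origin's level
- nugget_blue: flat-backed glass nugget, a rounded disc about 23 mm across and 10 mm high with a domed top, 12 g, blue; lies in the tray at the start. Origin at the centre of its flat underside.
- nugget_white: flat-backed glass nugget, a rounded disc about 21 mm across and 9 mm high with a domed top, 12 g, white; lies in the tray at the start. Origin at the centre of its flat underside.
- nugget_red: flat-backed glass nugget, a rounded disc about 22 mm across and 9 mm high with a domed top, 12 g, red; lies in the tray at the start. Origin at the centre of its flat underside.
- nugget_stray: flat-backed glass nugget, a rounded disc about 24 mm across and 9 mm high with a domed top, 12 g, blue; the stray one, lies flat on the bare bench to the left of the tray. All nuggets are widest 2 to 4 mm above their underside, so grip low, with the fingertips at the bench. Origin at the centre of its flat underside.
- flux_bottle: bystander: cream bottle with a red cap, 48 mm across, 103 mm high, loose. Origin under its centre.
- solder_spool: bystander: white spool of solder standing on its flange, 55 mm across, 40 mm high, loose. Origin under its centre.
- marker: bystander: black and white marker pen, 124 mm long, 14 mm thick, loose, lying on the bench behind the stray nugget. Origin under its middle, length along its y.
- solder_station: fixed dark grey box at the front of the bench, about 105 mm front to back, 150 wide, 83 high; an obstacle. Origin under its centre.
- scrap_jar: fixed glass jar with a red lid, 86 mm across, 119 mm high; an obstacle. Origin under its centre.
- tool_cup: fixed white cup of tools, 120 mm across, 273 mm high; an obstacle. Origin under its centre.

How it is judged:
On the way, in this order (a step that is already met when the one before it is completed fails the run):
1. the stray nugget lies in the tray, released, while the tray stands level on the bench (x of nugget_stray in the frame of tray between -0.098 and 0.098 m and y of nugget_stray in the frame of tray between -0.073 and 0.073 m and z of nugget_stray in the frame of tray between 0 and 0.032 m and angle between tray's own z axis and vertical below 0.06 rad and height (world z) of tray below 0.006 m and contact force between the fingers and nugget_stray below 0.05 N), for 0.2 s.
2. the tray is lifted clear of the bench, at least 30 mm under every corner (height (world z) of each of tray_corner0, tray_corner1, tray_corner2, tray_corner3 above 0.03 m), for 0.2 s.
At the end, for the whole second after the job is handed in: The gripper holds the tray at rest in the air, every corner at least 30 mm above the bench and nothing else carrying it, tilted at least 15 degrees (0.26 rad) and less than 63, and the centres of all four nuggets lie over the yellow square (3 mm tolerance) inside the tray (all of step 2 and x of nugget_blue in the frame of tray between 0.008 and 0.098 m and y of nugget_blue in the frame of tray between -0.017 and 0.073 m and z of nugget_blue in the frame of tray between 0 and 0.032 m and x of nugget_white in the frame of tray between 0.008 and 0.098 m and y of nugget_white in the frame of tray between -0.017 and 0.073 m and z of nugget_white in the frame of tray between 0 and 0.032 m and x of nugget_red in the frame of tray between 0.008 and 0.098 m and y of nugget_red in the frame of tray between -0.017 and 0.073 m and z of nugget_red in the frame of tray between 0 and 0.032 m and x of nugget_stray in the frame of tray between 0.008 and 0.098 m and y of nugget_stray in the frame of tray between -0.017 and 0.073 m and z of nugget_stray in the frame of tray between 0 and 0.032 m and angle between tray's own z axis and vertical between 0.26 and 1.1 rad and contact force between the fingers and tray above 2 N and linear speed of tray below 0.03 m/s and angular speed of tray below 0.2 rad/s and contact force between tray and solder_station below 0.3 N and contact force between tray and scrap_jar below 0.3 N and contact force between tray and tool_cup below 0.3 N and contact force between tray and flux_bottle below 0.3 N and contact force between tray and solder_spool below 0.3 N and contact force between tray and marker below 0.3 N); the arm keeps its last pose, push and grip.
It fails at once if a finger presses on one of the three nuggets that were in the tray (over 1 N) (contact force between the fingers and nugget_blue above 1 N or contact force between the fingers and nugget_white above 1 N or contact force between the fingers and nugget_red above 1 N).
It fails at once if the flux bottle, the solder spool or the marker is moved by more than 25 mm (distance of any of flux_bottle, solder_spool, marker from where it was at the start of the episode above 0.025 m).
It also fails if it takes over 48 s, if anything falls off the work surface, if the arm or the gripper's body presses on something with over 40 N, if the wrist force passes 120 N, or if a joint passes its speed limit or range.

### The arm

A 6-joint arm with a two-finger parallel gripper is mounted at the origin on a cart in front of the work surface, level with it; the furniture and walls round the work are solid. World frame = base frame: x ahead of the robot, y to its left, z up, the work surface at z = 0. Lengths are in m, angles in rad, forces in N, time in s.
With the tool pointing down it reaches from about 0.3 to 0.775 m from the base axis. Payload 14.6 kg.
Tool frame: the origin (TCP) lies at the very end of the fingers, on their centre line; the grasp point (between the pads) lies 19 mm behind it (ctrl.hold_point_z is the distance from the TCP to the grasp point, in m); x points along the fingers, y is the direction in which the jaws open and shut, and the axes are right-handed (so a half turn about x gives the same grasp; the last joint's range is limited). The gripper opens to 94 mm and grips with 3 to 60 N. Pads are 16 mm wide; open, the fingers measure 119 mm over their backs; the gripper's body (75 mm by 177 mm) begins 78 mm behind the grasp point.
Start: joints at [-1.197, 0.3, 1.521, -0, 1.321, -0.067], TCP at [0.235, -0.497, 0.205] pointing down, gripper open.
Joint ranges: [-3.03, 3.03], [-0.79, 2.21], [0.23, 2.52], [-1.04, 4.18], [0, 3.07], [-2.55, 2.55]. Speed limits (rad/s): [2.22, 2.22, 2.57, 3.14, 3.14, 3.14].

### API

Orientations are given as [roll, pitch, yaw] about the fixed x, y, z axes, in that order (R = Rz(yaw) Ry(pitch) Rx(roll)).
In Python, from station import get_obs, camera, ticket, ctrl gives the robot as it stands.
- The arm moves only by the tool step_arm, never from a script. Its argument "motion" is a list that holds one entry, the list of rows, each a list of 6 numbers: the shift along the tool's x, y, z in m, then the turn, a rotation vector about the tool's x, y, z in degrees. A call has 1 to 12 rows; each row shifts and turns the commanded pose from where the row before left it, along the tool's axes as they then stand; what a row does not reach is not made up. A row lasts 1/8 s, in which the tool goes at most 62.5 mm and 10.7 degrees, less where a joint would pass 70% of its speed; a pose out of reach is approached as far as the arm can. A call is refused whole if a number of a shift passes 0.0625 or a number of a turn 10.7, either way. A call with a gripper value outside its range is refused whole. "fingers" is the finger opening in m, from 0 to 0.094, set as the call begins (left out, the last holds). The fingers move at their own pace and stop on an object; "squeeze" is the grip in N (left out, the last holds). Time passes only in rows, so rows that do not move let the fingers close. It gives the time, the measured TCP pose, the force and the opening at its end, in the units of the state.
- get_obs(): the state, without advancing time (a new reading comes with each control period).
- camera(name): name is "scene" or "top"; returns a dict with "pixels" (480x640x3 uint8, red, green, blue), "fx", "fy", "cx", "cy" (pixels), "k1" (the pictures are not rectified: a ray, as slopes to the right and down, at radius r is drawn at 1 + k1 r^2 times it, then the intrinsics apply), "extrinsics" (4x4, takes a point from world to camera coordinates). Camera axes: x right, y up, looking along -z (the intrinsics and any distortion apply to the point x, -y, -z); pixel columns grow to the right and rows downward; lengths in m; the calibration is good to about 2 mm. A picture is of the moment at which its call begins. There is no depth.
- ticket.hand_in(): hands the job in, once; it reports no verdict.
The state is a dict: "time_s": time; "qpos": joint angles; "joint_vel": joint speeds; "tau": joint torques, N m; "ee_pos": TCP position; "eef_rot": TCP orientation; "force": force on the tool from outside, world axes, zero at the start; "moment": the same for the moment, N m; "grip_width": finger opening in m.
Only numpy, scipy, OpenCV 4.12 (cv2) and the standard library are available. Lean on these libraries where they do the work, as an engineer would, in place of code of your own. Each camera call takes 0.05 s, during which the arm holds its last target.

## Working session

There is one attempt and no reset: what is moved stays moved. The work goes in short steps, Python scripts to look and compute and a tool call to move; the robot and the scene stay as the last step left them, time stands still between calls to the robot, and variables do not carry over. Pictures are saved under pics/ and viewed, and the job is handed in when it is done.

Besides the shell and the picture viewer there is one more tool, called after "Request:" as name(argument=value, ...), one argument or row to a line, values as JSON. step_arm: Moves the arm, as the interface text tells. Its arguments: {"type":"object","properties":{"motion":{"type":"array","items":{"type":"array","items":{"type":"array","items":{"type":"number"}}}},"fingers":{"type":"number"},"squeeze":{"type":"number"}},"required":["motion"]}

```bash
ls; mkdir -p pics; python3 - <<'E'
from station import get_obs, camera, ticket, ctrl
import cv2,numpy as np
o=get_obs();print(o, ctrl.hold_point_z)
for n in ("scene","top"):
    c=camera(n);cv2.imwrite(f"pics/{n}0.png",c["pixels"][:,:,::-1]);print(n,c["fx"],c["fy"],c["cx"],c["cy"],c["k1"],np.round(c["extrinsics"],4).tolist())
E
```

```text
pics
{'time_s': 0.0, 'qpos': array([-1.19660134e+00,  3.00495848e-01,  1.52159795e+00, -1.42235606e-05,
        1.32068244e+00, -6.65905838e-02]), 'joint_vel': array([ 0.00141288, -0.00211304, -0.00241877, -0.00021395, -0.0024523 ,
        0.00024806]), 'tau': array([ 3.08257586e-04, -5.31805909e+01, -3.52738810e+01,  7.08509772e-02,
        2.44472595e-02, -9.66712423e-05]), 'ee_pos': array([ 0.23455869, -0.49718156,  0.20486562]), 'eef_rot': array([-1.62574751,  1.56961266,  1.95663425]), 'force': array([ 0.98196043, -0.21876694, -0.5400868 ]), 'moment': array([ 0.00671438,  0.02866204, -0.01264601]), 'grip_width': 0.09402239899382993} 0.0188
scene 496.4547692987186 496.4547692987186 329.2688187786319 246.6230951679217 0.03938159630991173 [[0.8398, -0.5429, 0.0014, -0.411], [0.2386, 0.3715, 0.8972, -0.1699], [-0.4876, -0.7532, 0.4416, -1.0184], [0.0, 0.0, 0.0, 1.0]]
top 442.88774097709535 442.88774097709535 315.65673665896384 229.43545628819962 0.0016778621195606333 [[-0.029, -0.9996, 0.0043, -0.0266], [0.9981, -0.0287, 0.0544, -0.4939], [-0.0542, 0.0059, 0.9985, -0.988], [0.0, 0.0, 0.0, 1.0]]
```

View pics/scene0.png

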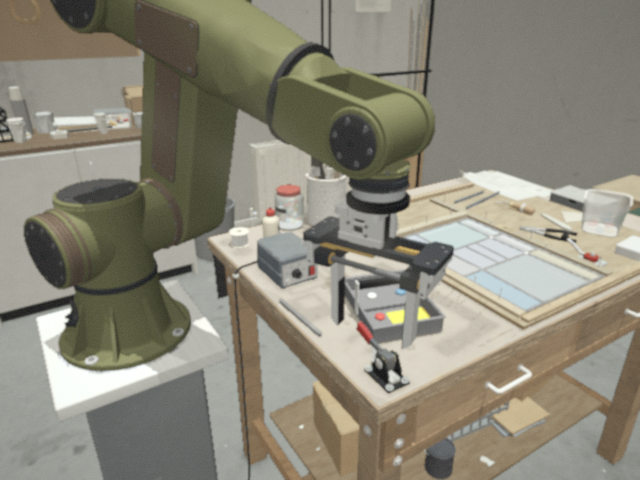

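View pics/top0.png

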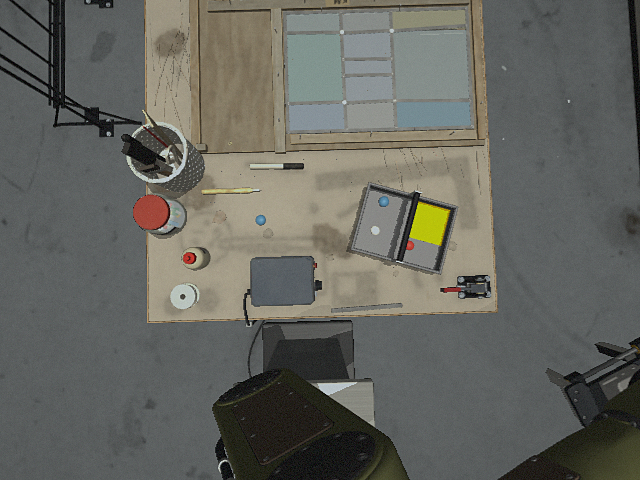

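The top view shows the tray at about (405,228), with the yellow square to the right of its bar and its corner near (455,207). The stray nugget is at (261,220), the marker at (276,166), the station at (282,280) and the glass panel frame above row 150. Next I measure these.

```bash
cat > h.py <<'E'
from station import get_obs, camera, ticket, ctrl
import cv2,numpy as np
from scipy.spatial.transform import Rotation as Rn
def und(c,u,v):
    xd=np.array([(u-c["cx"])/c["fx"],(v-c["cy"])/c["fy"]]);x=xd.copy()
    for _ in range(20): x=xd/(1+c["k1"]*(x@x))
    return x
def ray(c,u,v):
    x=und(c,u,v);E=c["extrinsics"];R=E[:3,:3];t=E[:3,3]
    return -R.T@t, R.T@np.array([x[0],-x[1],-1.])
def onz(c,u,v,z):
    o,d=ray(c,u,v);return o+d*(z-o[2])/d[2]
def proj(c,p):
    E=c["extrinsics"];q=E[:3,:3]@np.asarray(p,float)+E[:3,3];x=np.array([q[0],-q[1]])/-q[2];x=x*(1+c["k1"]*(x@x))
    return np.array([c["fx"]*x[0]+c["cx"],c["fy"]*x[1]+c["cy"]])
def blobs(m,amin=15):
    n,l,s,ce=cv2.connectedComponentsWithStats(m.astype(np.uint8));return [(int(s[i,4]),s[i,:4].tolist(),ce[i]) for i in range(1,n) if s[i,4]>=amin]
def tricam(c1,p1,c2,p2):
    o1,d1=ray(c1,*p1);o2,d2=ray(c2,*p2);A=np.stack([d1,-d2],1);k=np.linalg.lstsq(A,o2-o1,rcond=None)[0];a=o1+k[0]*d1;b=o2+k[1]*d2
    return (a+b)/2,np.linalg.norm(a-b)
E
python3 - <<'E'
from h import *
c=camera("top");hsv=cv2.cvtColor(c["pixels"],cv2.COLOR_RGB2HSV);H,S,V=hsv[...,0].astype(int),hsv[...,1],hsv[...,2]
roi=np.zeros(H.shape,bool);roi[140:320,145:500]=1
print("yellow")
for a,b,ce in blobs(roi&(abs(H-30)<4)&(S>200)): print(a,b,ce.round(1),onz(c,*ce,.008).round(4))
print("blue")
for a,b,ce in blobs(roi&(abs(H-105)<12)&(S>100)): print(a,b,ce.round(1),onz(c,*ce,.004).round(4),onz(c,*ce,.012).round(4))
print("red")
for a,b,ce in blobs(roi&((H<6)|(H>174))&(S>150)): print(a,b,ce.round(1),onz(c,*ce,.012).round(4))
ycnt,_=cv2.findContours((roi&(abs(H-30)<4)&(S>200)).astype(np.uint8),0,1)
r=cv2.minAreaRect(max(ycnt,key=cv2.contourArea));print(r);[print(onz(c,*p,.008).round(4)) for p in cv2.boxPoints(r)]
for n,(u,v,z) in dict(marker=(276,166,.007),markL=(249,165,.007),markR=(304,166,.007),frame=(300,152,.01),bcap=(190,258,.1),spool=(184,295,.04),stR=(315,280,.083),stTop=(282,256,.083)).items(): print(n,onz(c,u,v,z).round(3))
im=c["pixels"][:,:,::-1]
cv2.imwrite("pics/trayzoom.png",cv2.resize(im[170:290,340:480],None,fx=5,fy=5,interpolation=cv2.INTER_CUBIC))
cv2.imwrite("pics/leftzoom.png",cv2.resize(im[140:320,145:345],None,fx=3.3,fy=3.3,interpolation=cv2.INTER_CUBIC))
E
```

```text
yellow
1099 [409, 203, 39, 42] [428.2 223.7] [ 0.4991 -0.2975  0.008 ]
blue
76 [379, 196, 10, 11] [383.4 201.1] [ 0.554  -0.1982  0.004 ] [ 0.5531 -0.1969  0.012 ]
72 [256, 215, 9, 10] [260.1 219.4] [0.52   0.0852 0.004 ] [0.5193 0.0842 0.012 ]
red
692 [145, 195, 25, 34] [155.3 211.5] [0.5441 0.3211 0.012 ]
54 [406, 241, 8, 9] [409.6 245.3] [ 0.451  -0.2523  0.012 ]
118 [183, 252, 13, 12] [189.2 257.7] [0.4374 0.2458 0.012 ]
67 [443, 287, 18, 5] [451.7 289.4] [ 0.3492 -0.343   0.012 ]
((428.4769287109375, 223.58460998535156), (31.924909591674805, 35.25772476196289), 15.255120277404785)
[ 0.4714 -0.2513  0.008 ]
[ 0.5484 -0.2757  0.008 ]
[ 0.5272 -0.3452  0.008 ]
[ 0.4503 -0.3206  0.008 ]
marker [0.642 0.046 0.007]
markL [0.646 0.108 0.007]
markR [ 0.64  -0.018  0.007]
frame [ 0.672 -0.01   0.01 ]
bcap [0.437 0.22  0.1  ]
spool [0.357 0.25  0.04 ]
stR [ 0.383 -0.036  0.083]
stTop [0.435 0.032 0.083]
```

View pics/trayzoom.png

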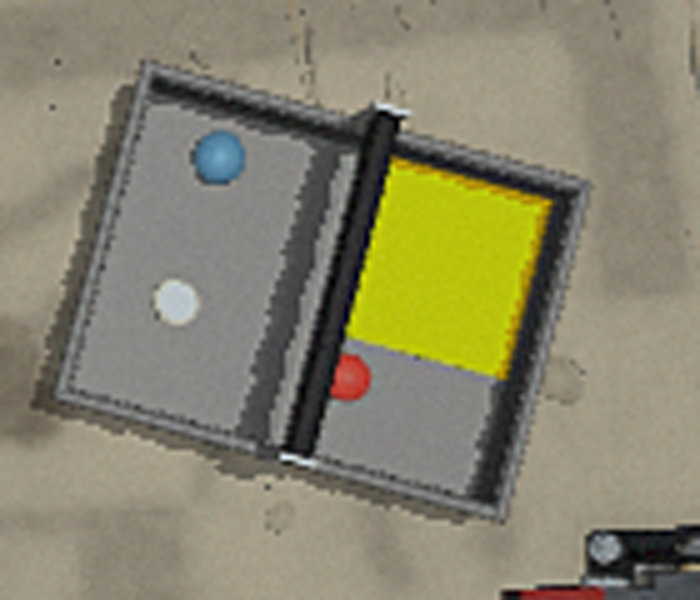

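View pics/leftzoom.png

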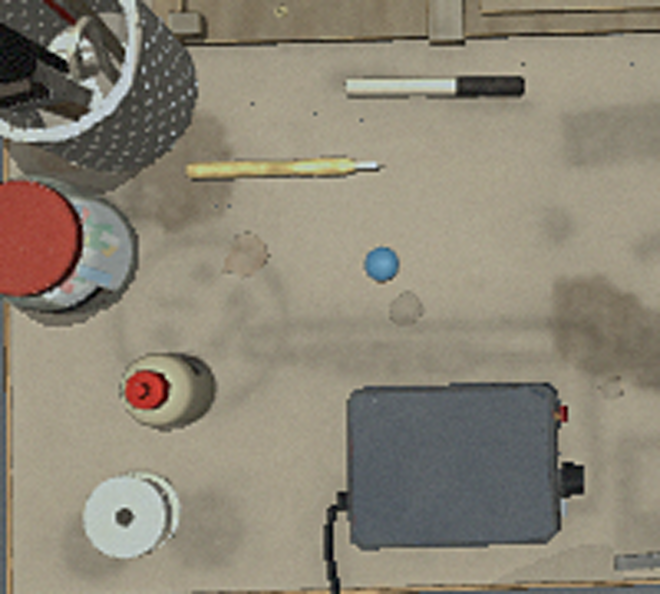

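```bash
python3 - <<'E'
from h import *
c=camera("top");s=camera("scene")
z=lambda U,V:((U+.5)/5-.5+340,(V+.5)/5-.5+170)
C=[np.array(onz(c,*z(*p),.04)) for p in [(590,183),(147,62),(57,395),(500,520)]] # c0,c1,c2,c3
ref=np.array([[.1,.075],[-.1,.075],[-.1,-.075],[.1,-.075]]);P=np.array(C)[:,:2]
m=P.mean(0);A=P-m;th=np.arctan2((ref[:,0]*A[:,1]-ref[:,1]*A[:,0]).sum(),(ref*A).sum())
print("centre",m,"yaw",th,np.degrees(th)); Rm=np.array([[np.cos(th),-np.sin(th)],[np.sin(th),np.cos(th)]])
print("resid mm",((P-m-ref@Rm.T)*1e3).round(1).tolist())
b=[onz(c,*z(*p),.088) for p in [(391,112),(300,455)]];print("bar",b,((np.array(b)[:,:2]-m)@Rm*1e3).round(1))
hsv=cv2.cvtColor(c["pixels"],cv2.COLOR_RGB2HSV)
for n,u,v in [("blue",383.4,201.1),("white",*z(177,302)),("red",409.6,245.3)]:
  print(n,((onz(c,u,v,.012)[:2]-m)@Rm*1e3).round(1))
R=Rn.from_euler("xyz",get_obs()["eef_rot"]).as_matrix();print(R.round(3))
# scene rim/nugget check
h2=cv2.cvtColor(s["pixels"],cv2.COLOR_RGB2HSV)
print([proj(s,p).round(0) for p in C], proj(s,[.5195,.085,.004]), proj(s,[*m,.079]))
sm=s["pixels"][250:360,240:460,::-1];cv2.imwrite("pics/sc1.png",cv2.resize(sm,None,fx=3.6,fy=3.6,interpolation=cv2.INTER_CUBIC))
E
```

```text
centre [ 0.49029048 -0.23609523] yaw -1.8716914691175703 -107.24002173107745
resid mm [[1.6, -2.0], [1.8, 0.9], [-1.2, 1.2], [-2.2, -0.1]]
bar [array([ 0.56159389, -0.25761111,  0.088     ]), array([ 0.41878117, -0.21363541,  0.088     ])] [[ -0.6  74.5]
 [ -0.3 -75. ]]
blue [-56.2  48.3]
white [-57.4 -20.3]
red [ 27.1 -32.7]
[[-0.     0.427 -0.904]
 [ 0.    -0.904 -0.427]
 [-1.    -0.001 -0.   ]]
[array([445., 316.]), array([404., 269.]), array([342., 278.]), array([372., 328.])] [321.5057631  250.63967144] [390.62668429 279.80088048]
```

View pics/sc1.png

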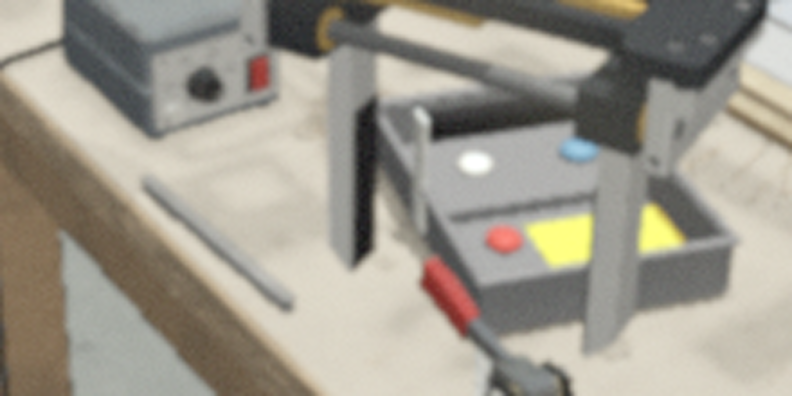

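Request:
step_arm(
  motion=[
    [[0,0,0,-9.5,0,0],[0,0,0,-9.5,0,0],[0,0,0,-9.5,0,0],[0,0,0,-9.5,0,0],[0,0,0,-9.5,0,0]],
  ],
)

```text
time_s: 0.88
ee_pos: [0.2346, -0.4974, 0.2053]
eef_rot: [-2.605, 1.571, 1.812]
force: [0.1, -0.4, -0.4]
grip_width: 0.0939
```

Request:
step_arm(
  motion=[
    [[0,0.004,-0.025,0,0,0],[0,0.008,-0.05,0,0,0],[0,0.008,-0.05,0,0,0],[0,0.008,-0.05,0,0,0],[0,0.008,-0.05,0,0,0],[0,0.008,-0.05,0,0,0],[0,0.008,-0.05,0,0,0],[0,0.008,-0.05,0,0,0],[0.01,0.008,-0.05,0,0,0],[0.02,0.008,-0.05,0,0,0],[0.02,0.008,-0.05,0,0,0],[0.02,0.008,-0.05,0,0,0]],
  ],
  fingers=0.06,
)

```text
time_s: 2.38
ee_pos: [0.4936, 0.0261, 0.1349]
eef_rot: [1.818, 1.57, -0.053]
force: [1.9, -0.5, 0.5]
grip_width: 0.0597
```

```bash
cat >> h.py <<'E'
def rel(t):
    o=get_obs();R=Rn.from_euler("xyz",o["eef_rot"]).as_matrix();print("t",o["time_s"],"pos",o["ee_pos"].round(4),"q",o["qpos"].round(3),"F",o["force"].round(1),"w",round(o["grip_width"],4));print(R.round(4));d=R.T@(np.array(t)-o["ee_pos"]);print("tool shift mm",(d*1e3).round(1));return R
E
python3 - <<'E'
from h import *
rel([.5197,.085,.06])
E
```

```text
t 2.375 pos [0.4936 0.0261 0.1349] q [-0.021  0.25   1.759 -0.     1.133  0.28 ] F [ 1.9 -0.5  0.5] w 0.0597
[[ 4.000e-04  9.551e-01 -2.964e-01]
 [-0.000e+00 -2.964e-01 -9.551e-01]
 [-1.000e+00  4.000e-04 -1.000e-04]]
tool shift mm [ 74.9   7.5 -64. ]
```

Request:
step_arm(
  motion=[
    [[0.015,0.002,-0.016,0,0,0],[0.02,0.002,-0.02,0,0,0],[0.02,0.002,-0.02,0,0,0],[0.015,0.0015,-0.008,0,0,0],[0.005,0,0,0,0,0],[0,0,0,0,0,0]],
  ],
)

```text
time_s: 3.12
ee_pos: [0.519, 0.0827, 0.0606]
eef_rot: [-0.692, 1.571, -2.565]
force: [1.0, 1.0, 0.0]
grip_width: 0.0602
```

```bash
python3 - <<'E'
from h import *
rel([.5197,.085,.002])
s=camera("scene");h2=cv2.cvtColor(s["pixels"],cv2.COLOR_RGB2HSV);m=(abs(h2[...,0].astype(int)-105)<12)&(h2[...,1]>100)
for a,b,ce in blobs(m,8):
  if 200<ce[1]<320: print(a,b,ce.round(1),onz(s,*ce,.005).round(4))
cv2.imwrite("pics/s2.png",cv2.resize(s["pixels"][180:300,240:400,::-1],None,fx=5,fy=5,interpolation=cv2.INTER_CUBIC))
E
```

```text
t 3.125 pos [0.519  0.0827 0.0606] q [ 0.088  0.416  1.731 -0.     0.995  0.39 ] F [1. 1. 0.] w 0.0602
[[-1.000e-04  9.549e-01 -2.970e-01]
 [-1.000e-04 -2.970e-01 -9.549e-01]
 [-1.000e+00 -1.000e-04  1.000e-04]]
tool shift mm [58.6 -0.  -2.4]
```

View pics/s2.png

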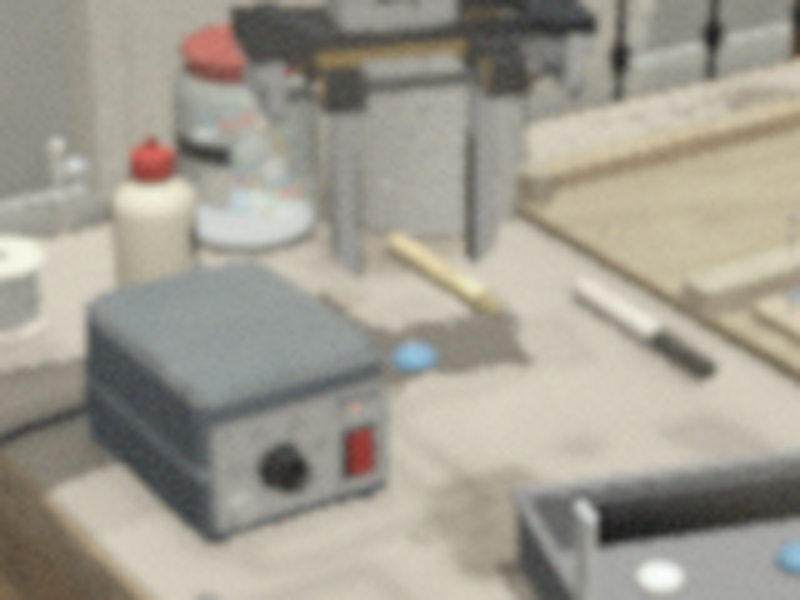

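The nugget is at zoom pixel (415,356), which is (322.6,250.8) in the image, about 1 px from where my estimate projects. The fingers sit over it and the marker and bottle are clear, so I go down and grip gently.

Request:
step_arm(
  motion=[
    [[0.015,0,-0.001,0,0,0],[0.015,0,-0.001,0,0,0],[0.015,0,0,0,0,0],[0.01,0,0,0,0,0],[0.004,0,0,0,0,0],[0,0,0,0,0,0],[0,0,0,0,0,0]],
  ],
)

```text
time_s: 4.05
ee_pos: [0.52, 0.0853, 0.0019]
eef_rot: [1.958, 1.57, 0.086]
force: [0.4, 0.7, -0.2]
grip_width: 0.06
```

Request:
step_arm(
  motion=[
    [[0,0,0,0,0,0],[0,0,0,0,0,0],[0,0,0,0,0,0],[0,0,0,0,0,0],[0,0,0,0,0,0],[0,0,0,0,0,0],[0,0,0,0,0,0],[0,0,0,0,0,0]],
  ],
  fingers=0.015,
  squeeze=8,
)

```text
time_s: 5.05
ee_pos: [0.5197, 0.0853, 0.0015]
eef_rot: [2.029, 1.571, 0.157]
force: [0.3, 0.0, -0.2]
grip_width: 0.0219
```

Request:
step_arm(
  motion=[
    [[-0.01,0,0,0,0,0],[-0.02,0,0,0,0,0],[-0.025,0,0,0,0,0],[-0.025,0,0,0,0,0],[-0.025,0,0,0,0,0],[-0.02,0,0,0,0,0],[0,0,0,0,0,0]],
  ],
)

```text
time_s: 5.92
ee_pos: [0.5204, 0.0854, 0.1281]
eef_rot: [1.965, 1.568, 0.094]
force: [0.6, -0.2, -0.4]
grip_width: 0.0223
```

```bash
python3 - <<'E'
from h import *
rel([.4979,-.296,.125])
s=camera("scene")
print(proj(s,get_obs()["ee_pos"]))
cv2.imwrite("pics/s3.png",cv2.resize(s["pixels"][150:290,260:420,::-1],None,fx=4,fy=4,interpolation=cv2.INTER_CUBIC))
E
```

```text
t 5.925 pos [0.5204 0.0854 0.1281] q [0.093 0.326 1.676 0.    1.136 0.394] F [ 0.6 -0.2 -0.4] w 0.0223
[[ 3.100e-03  9.551e-01 -2.964e-01]
 [ 3.000e-04 -2.964e-01 -9.551e-01]
 [-1.000e+00  2.800e-03 -1.200e-03]]
tool shift mm [  2.9  91.6 370.9]
[321.28439771 207.99680621]
```

View pics/s3.png

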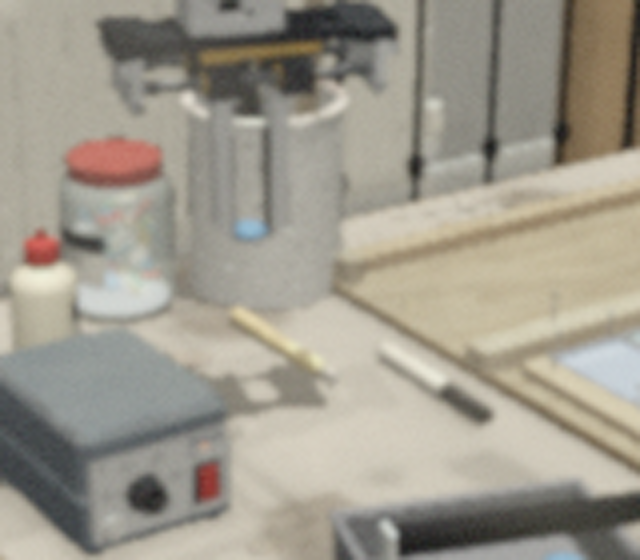

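The nugget is between the fingertips at zoom (250,229). I carry it over the tray now.

Request:
step_arm(
  motion=[
    [[0,0.003,0.015,0,0,0],[0,0.008,0.03,0,0,0],[0,0.01,0.04,0,0,0],[0,0.01,0.04,0,0,0],[0,0.01,0.04,0,0,0],[0,0.01,0.04,0,0,0],[0,0.01,0.04,0,0,0],[0,0.01,0.04,0,0,0],[0,0.01,0.04,0,0,0],[0,0.008,0.03,0,0,0],[0,0.003,0.016,0,0,0],[0,0,0,0,0,0]],
  ],
)

```text
time_s: 7.48
ee_pos: [0.497, -0.2968, 0.1258]
eef_rot: [-1.883, 1.57, 2.527]
force: [0.3, 0.6, -0.1]
grip_width: 0.0226
```

```bash
python3 - <<'E'
from h import *
rel([.4979,-.296,.013])
s=camera("scene")
cv2.imwrite("pics/s4.png",cv2.resize(s["pixels"][210:360,300:480,::-1],None,fx=4,fy=4,interpolation=cv2.INTER_CUBIC))
E
```

```text
t 7.475 pos [ 0.497  -0.2968  0.1258] q [-0.602  0.438  1.525  0.     1.18  -0.299] F [ 0.3  0.6 -0.1] w 0.0226
[[-8.000e-04  9.547e-01 -2.976e-01]
 [ 6.000e-04 -2.976e-01 -9.547e-01]
 [-1.000e+00 -1.000e-03 -3.000e-04]]
tool shift mm [112.8   0.8  -1. ]
```

View pics/s4.png

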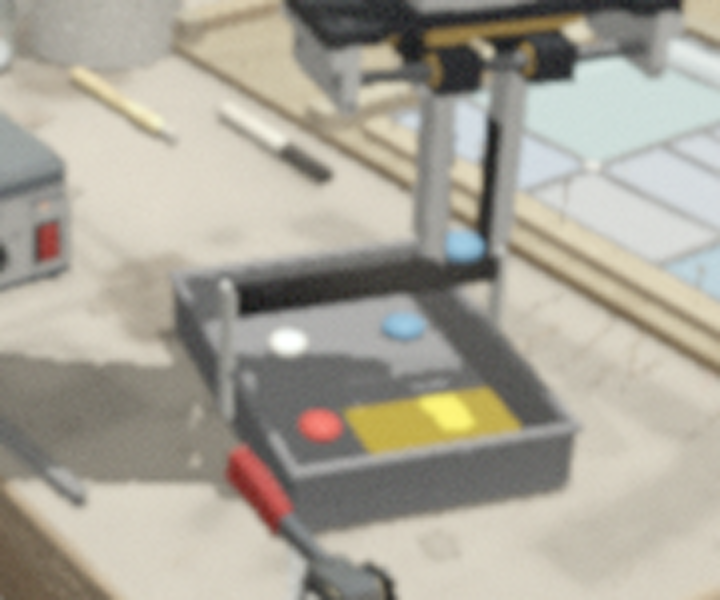

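Request:
step_arm(
  motion=[
    [[0.012,0,0,0,0,0],[0.02,0,0,0,0,0],[0.02,0,0,0,0,0],[0.02,0,0,0,0,0],[0.02,0,0,0,0,0],[0.014,0,0,0,0,0],[0.007,0,0,0,0,0],[0,0,0,0,0,0],[0,0,0,0,0,0]],
  ],
)

```text
time_s: 8.65
ee_pos: [0.4979, -0.2965, 0.0141]
eef_rot: [1.285, 1.57, -0.587]
force: [0.2, -0.7, -0.3]
grip_width: 0.0223
```

Request:
step_arm(
  motion=[
    [[0,0,0,0,0,0],[0,0,0,0,0,0],[0,0,0,0,0,0],[0,0,0,0,0,0],[0,0,0,0,0,0]],
  ],
  fingers=0.05,
)

```text
time_s: 9.28
ee_pos: [0.4976, -0.2963, 0.0134]
eef_rot: [-1.32, 1.571, 3.091]
force: [0.2, -0.3, 0.5]
grip_width: 0.0498
```

Request:
step_arm(
  motion=[
    [[-0.01,0,0,0,0,0],[-0.025,0,0,0,0,0],[-0.03,0,0,0,0,0],[-0.035,0,0,0,0,0],[-0.035,0,0,0,0,0],[-0.025,0,0,0,0,0],[0,0,0,0,0,0]],
  ],
)

```text
time_s: 10.15
ee_pos: [0.4982, -0.2967, 0.1757]
eef_rot: [1.275, 1.567, -0.596]
force: [-0.6, -0.5, -0.6]
grip_width: 0.05
```

```bash
python3 - <<'E'
from h import *
rel([.4903,-.2361,.06])
for n in ("scene","top"):
    s=camera(n);b=(slice(210,360),slice(300,480)) if n=="scene" else (slice(165,290),slice(335,485))
    cv2.imwrite(f"pics/{n}5.png",cv2.resize(s["pixels"][b][:,:,::-1],None,fx=4,fy=4,interpolation=cv2.INTER_CUBIC))
E
```

```text
t 10.15 pos [ 0.4982 -0.2967  0.1757] q [-0.6    0.388  1.473  0.     1.276 -0.299] F [-0.6 -0.5 -0.6] w 0.05
[[ 0.0033  0.955  -0.2964]
 [-0.0022 -0.2964 -0.9551]
 [-1.      0.0038  0.0012]]
tool shift mm [115.6 -26.  -55.7]
```

View pics/scene5.png

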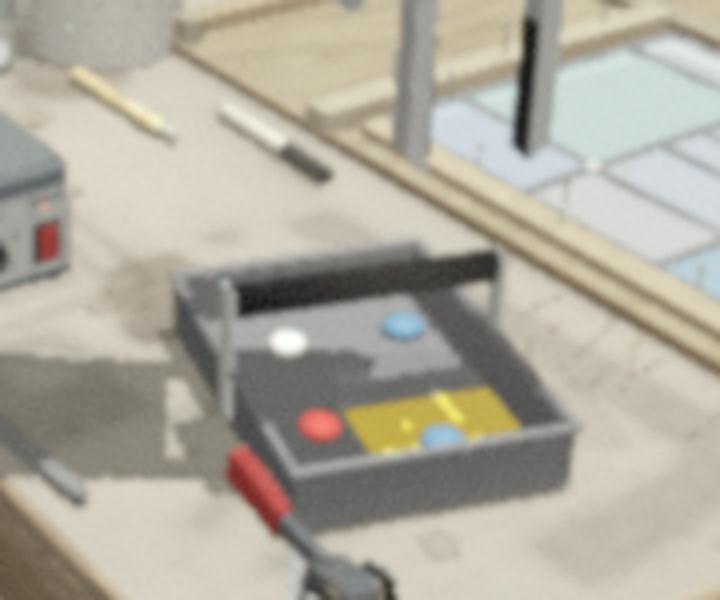

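View pics/top5.png

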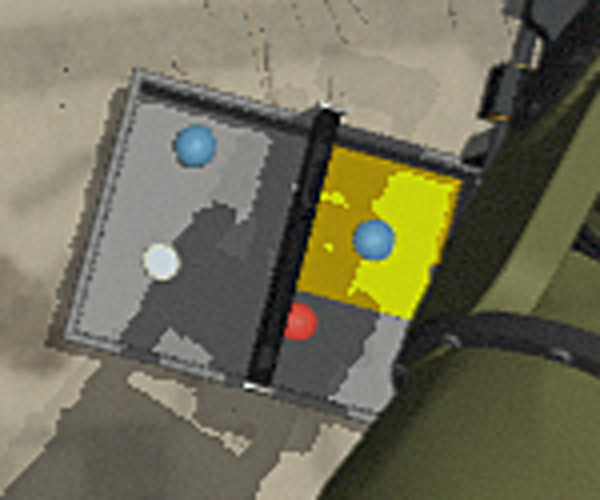

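The stray nugget lies on the yellow square, at top zoom (374,240), and the tray and the other nuggets are unmoved. Next I turn the jaws a quarter and go over the bar.

Request:
step_arm(
  motion=[
    [[0,-0.006,-0.014,0,0,0],[0,-0.014,-0.028,0,0,0],[0,-0.006,-0.0135,0,0,0],[0,0,0,10,0,0],[0,0,0,10,0,0],[0,0,0,10,0,0],[0,0,0,10,0,0],[0,0,0,10,0,0],[0,0,0,10,0,0],[0,0,0,10,0,0],[0,0,0,10,0,0],[0,0,0,10,0,0]],
  ],
)

```text
time_s: 11.75
ee_pos: [0.4891, -0.2352, 0.173]
eef_rot: [-0.192, 1.57, 2.643]
force: [0.0, -0.9, 0.2]
grip_width: 0.0499
```

Request:
step_arm(
  motion=[
    [[0.01,0,0,0,0,0],[0.02,0,0,0,0,0],[0.01,0,0,0,0,0],[0,0,0,0,0,0]],
  ],
)

```text
time_s: 12.25
ee_pos: [0.4889, -0.2353, 0.1326]
eef_rot: [-0.21, 1.569, 2.632]
force: [-0.3, -0.5, -0.4]
grip_width: 0.0501
```

```bash
python3 - <<'E'
from h import *
rel([.4903,-.2361,.06])
s=camera("scene");b=(slice(180,360),slice(300,480))
print([((proj(s,p)-[300,180])*3.3).round() for p in ([.4903,-.2361,.088],get_obs()["ee_pos"])])
cv2.imwrite(f"pics/s6.png",cv2.resize(s["pixels"][b][:,:,::-1],None,fx=3.3,fy=3.3,interpolation=cv2.INTER_CUBIC))
E
```

```text
t 12.25 pos [ 0.4889 -0.2353  0.1326] q [-0.516  0.355  1.625 -0.     1.163  1.354] F [-0.3 -0.5 -0.4] w 0.0501
[[-1.400e-03 -2.945e-01 -9.557e-01]
 [ 8.000e-04 -9.557e-01  2.945e-01]
 [-1.000e+00 -3.000e-04  1.600e-03]]
tool shift mm [72.6  0.3 -1.7]
[array([300., 317.]), array([302., 254.])]
```

View pics/s6.png

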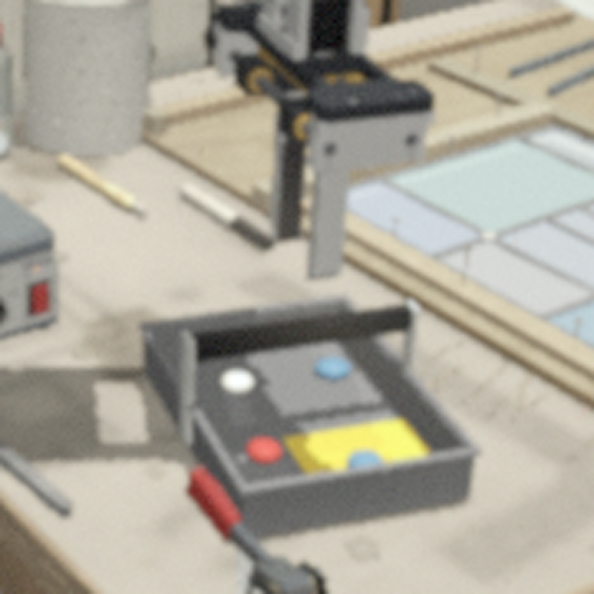

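The jaws straddle the bar, whose middle is at zoom (300,317). I descend and grip.

Request:
step_arm(
  motion=[
    [[0.012,0,-0.001,0,0,0],[0.016,0,-0.001,0,0,0],[0.016,0,0,0,0,0],[0.016,0,0,0,0,0],[0.01,0,0,0,0,0],[0.004,0,0,0,0,0],[0,0,0,0,0,0],[0,0,0,0,0,0]],
  ],
)

```text
time_s: 13.3
ee_pos: [0.4913, -0.2363, 0.0599]
eef_rot: [2.93, 1.57, -0.513]
force: [0.2, 0.1, -0.1]
grip_width: 0.05
```

Request:
step_arm(
  motion=[
    [[0,0,0,0,0,0],[0,0,0,0,0,0],[0,0,0,0,0,0],[0,0,0,0,0,0],[0,0,0,0,0,0],[0,0,0,0,0,0],[0,0,0,0,0,0],[0,0,0,0,0,0]],
  ],
  fingers=0.0,
  squeeze=50,
)

```text
time_s: 14.3
ee_pos: [0.4911, -0.2362, 0.0595]
eef_rot: [-1.431, 1.571, 1.41]
force: [-0.3, 0.5, 1.4]
grip_width: 0.0114
```

Request:
step_arm(
  motion=[
    [[-0.006,0,0,0,0,0],[-0.012,0,0,0,0,0],[-0.018,0,0,0,0,0],[-0.02,0,0,0,0,0],[-0.02,0,0,0,0,0],[-0.02,0,0,0,0,0],[-0.02,0,0,0,0,0],[-0.018,0,0,0,0,0],[-0.012,0,0,0,0,0],[-0.006,0,0,0,0,0],[0,0,0,0,0,0],[0,0,0,0,0,0]],
  ],
)

```text
time_s: 15.8
ee_pos: [0.4909, -0.2361, 0.2108]
eef_rot: [-0.197, 1.57, 2.644]
force: [-0.4, -0.0, -3.2]
grip_width: 0.0116
```

```bash
python3 - <<'E'
from h import *
rel([.4903,-.2361,.2])
for n in ("scene","top"):
    s=camera(n);b=(slice(150,360),slice(270,480)) if n=="scene" else (slice(140,310),slice(310,510))
    cv2.imwrite(f"pics/{n}7.png",cv2.resize(s["pixels"][b][:,:,::-1],None,fx=2.8,fy=2.8,interpolation=cv2.INTER_CUBIC))
E
```

```text
t 15.8 pos [ 0.4909 -0.2361  0.2108] q [-0.516  0.285  1.528 -0.     1.33   1.356] F [-0.4 -0.  -3.2] w 0.0116
[[-1.000e-03 -2.965e-01 -9.550e-01]
 [ 6.000e-04 -9.550e-01  2.965e-01]
 [-1.000e+00 -2.000e-04  1.100e-03]]
tool shift mm [10.8  0.2  0.5]
```

View pics/scene7.png

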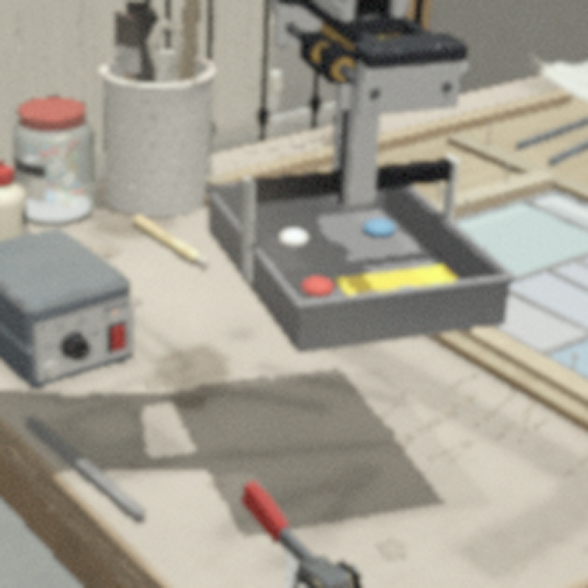

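View pics/top7.png

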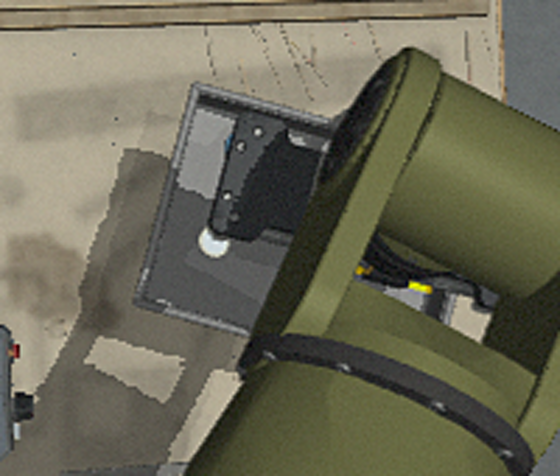

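The tray hangs level, about 0.15 m up, with all the nuggets inside. I tilt it about its diagonal in two stages.

Request:
step_arm(
  motion=[
    [[0,0,0,0,-0.8,-0.8],[0,0,0,0,-1.4,-1.4],[0,0,0,0,-1.8,-1.8],[0,0,0,0,-1.8,-1.8],[0,0,0,0,-1.8,-1.8],[0,0,0,0,-1.8,-1.8],[0,0,0,0,-1.8,-1.8],[0,0,0,0,-1.2,-1.2],[0,0,0,0,0,0],[0,0,0,0,0,0]],
  ],
)

```text
time_s: 17.15
ee_pos: [0.4911, -0.2362, 0.2115]
eef_rot: [-0.786, 1.265, 2.055]
force: [-0.5, 0.2, -2.6]
grip_width: 0.0118
```

```bash
python3 - <<'E'
from h import *
R=rel([.4909,-.2361,.21]);print("tilt",np.degrees(np.arccos(-R[2,0])))
s=camera("scene");b=(slice(150,360),slice(270,480))
cv2.imwrite(f"pics/s8.png",cv2.resize(s["pixels"][b][:,:,::-1],None,fx=2.8,fy=2.8,interpolation=cv2.INTER_CUBIC))
E
```

```text
t 17.15 pos [ 0.4911 -0.2362  0.2115] q [-0.587  0.445  1.339  0.145  1.627  1.273] F [-0.5  0.2 -2.6] w 0.0118
[[-0.1401 -0.3116 -0.9398]
 [ 0.2663 -0.9261  0.2673]
 [-0.9537 -0.2128  0.2127]]
tool shift mm [ 1.5  0.3 -0.1]
tilt 17.510776099596278
```

View pics/s8.png

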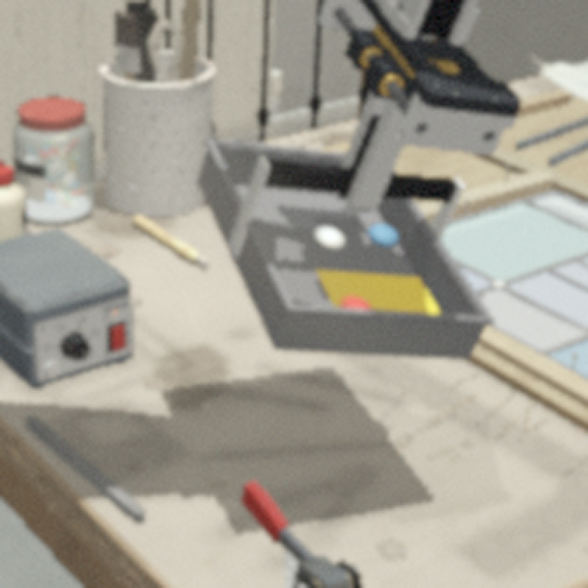

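The tilt is 17.5° and the nuggets are moving towards the yellow square. I carry on to about 34°.

Request:
step_arm(
  motion=[
    [[0,0,0,0,-0.8,-0.8],[0,0,0,0,-1.4,-1.4],[0,0,0,0,-1.8,-1.8],[0,0,0,0,-1.8,-1.8],[0,0,0,0,-1.8,-1.8],[0,0,0,0,-1.8,-1.8],[0,0,0,0,-1.6,-1.6],[0,0,0,0,-0.8,-0.8],[0,0,0,0,0,0],[0,0,0,0,0,0],[0,0,0,0,0,0],[0,0,0,0,0,0]],
  ],
)

```text
time_s: 18.7
ee_pos: [0.4911, -0.2361, 0.2116]
eef_rot: [-0.786, 0.974, 2.055]
force: [-0.1, -0.1, -3.4]
grip_width: 0.0113
```

```bash
python3 - <<'E'
from h import *
R=rel([.4909,-.2361,.21]);print("tilt",np.degrees(np.arccos(-R[2,0])))
s=camera("scene");b=(slice(150,360),slice(270,480))
cv2.imwrite(f"pics/s9.png",cv2.resize(s["pixels"][b][:,:,::-1],None,fx=2.8,fy=2.8,interpolation=cv2.INTER_CUBIC))
t=camera("top");cv2.imwrite(f"pics/t9.png",cv2.resize(t["pixels"][140:310,310:510,::-1],None,fx=2.8,fy=2.8,interpolation=cv2.INTER_CUBIC))
E
```

```text
t 18.7 pos [ 0.4911 -0.2361  0.2116] q [-0.638  0.61   1.171  0.261  1.899  1.25 ] F [-0.1 -0.1 -3.4] w 0.0113
[[-0.2617 -0.3532 -0.8982]
 [ 0.4974 -0.8469  0.1881]
 [-0.8271 -0.3975  0.3973]]
tool shift mm [ 1.4  0.7 -0.4]
tilt 34.19918939770592
```

View pics/s9.png

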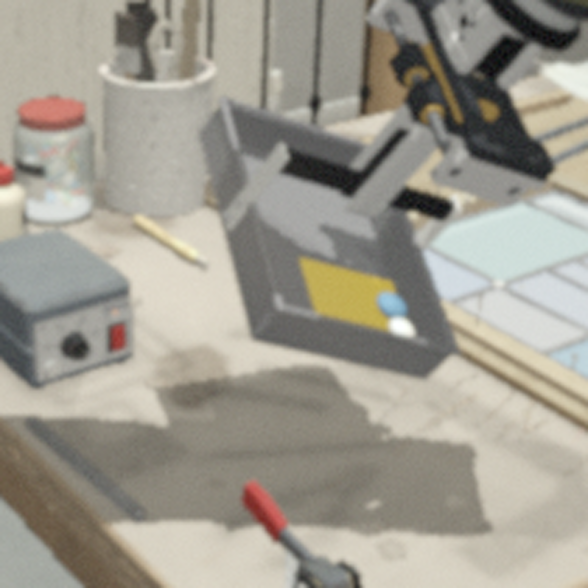

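View pics/t9.png

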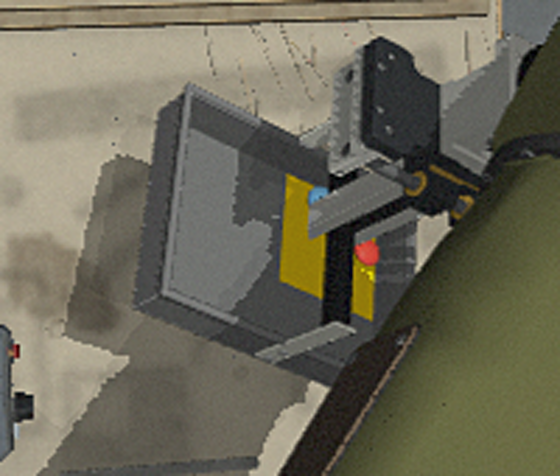

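Request:
step_arm(
  motion=[
    [[0,0,0,0,0,0],[0,0,0,0,0,0],[0,0,0,0,0,0],[0,0,0,0,0,0]],
  ],
)

```text
time_s: 19.3
ee_pos: [0.4911, -0.2362, 0.2114]
eef_rot: [-0.785, 0.973, 2.055]
force: [-0.0, -0.8, -3.0]
grip_width: 0.0114
```

```bash
cat >> h.py <<'E'
def tray():
    o=get_obs();R=Rn.from_euler("xyz",o["eef_rot"]).as_matrix()
    T=np.stack([R[:,1],-R[:,2],-R[:,0]],1)
    # TCP in tray frame at grasp (bar centred in jaws)
    off=np.array([0,.0008,.0595]);return T,o["ee_pos"]-T@off
def floorpt(c,u,v,h,T,t):
    o,d=ray(c,u,v);n=T[:,2];k=(n@(t+n*h-o))/(n@d);return T.T@(o+k*d-t)
E
python3 - <<'E'
from h import *
T,t=tray();print("origin",t.round(4))
for p in [(.1,.075,.004),(-.1,.075,.004),(-.1,-.075,.004),(.1,-.075,.004)]: print((T@p+t).round(3))
for n in ("scene","top"):
    c=camera(n);im=c["pixels"];h=cv2.cvtColor(im,cv2.COLOR_RGB2HSV);H=h[...,0].astype(int);S=h[...,1];V=h[...,2]
    out=im[:,:,::-1].copy()
    for p in [(.011,-.014,.008),(.011,.071,.008),(.096,-.014,.008),(.096,.071,.008),(.1,.075,.04),(-.1,.075,.04),(-.1,-.075,.04),(.1,-.075,.04)]:
        cv2.circle(out,tuple(proj(c,T@p+t).round().astype(int).tolist()),0,(255,0,255),-1)
    b=(slice(180,320),slice(320,460))
    cv2.imwrite(f"pics/{n}10.png",cv2.resize(out[b],None,fx=4.2,fy=4.2,interpolation=cv2.INTER_NEAREST))
    for nm,m in dict(blue=(abs(H-105)<12)&(S>100),red=((H<6)|(H>174))&(S>150),yellow=(abs(H-28)<5)&(S>170),white=(S<30)&(V>215)).items():
        for a,bb,ce in blobs(m,6):
            if 320<ce[0]<460 and 180<ce[1]<320: print(n,nm,a,bb,ce.round(1),(floorpt(c,*ce,.013 if nm!="yellow" else .008,T,t)*1e3).round(1))
E
```

```text
origin [ 0.4748 -0.2065  0.1626]
[ 0.508 -0.307  0.096]
[ 0.579 -0.138  0.176]
[ 0.444 -0.11   0.235]
[ 0.373 -0.279  0.156]
scene white 8 [454, 182, 5, 2] [455.6 182.6] [-299.2  336.5   13. ]
scene white 33 [397, 191, 12, 6] [402.3 194.1] [-167.2  108.5   13. ]
scene white 7 [432, 220, 3, 4] [433.1 221.3] [-101.5  178.8   13. ]
scene white 873 [426, 224, 58, 28] [452.8 236. ] [-69.5 227.   13. ]
scene white 1276 [310, 227, 72, 55] [337.9 254.3] [  79.9 -121.2   13. ]
scene white 155 [423, 241, 21, 15] [431.5 248.9] [ -4.5 136.4  13. ]
scene white 311 [442, 254, 35, 20] [457.  264.3] [ 22.5 199.6  13. ]
scene white 9 [437, 257, 3, 4] [438.2 258.7] [ 20.6 145.7  13. ]
scene white 36 [409, 264, 8, 6] [412.8 266.3] [62.7 60.8 13. ]
scene white 25 [428, 280, 9, 5] [431.  282.4] [95.1 96.7 13. ]
scene white 62 [436, 286, 14, 8] [443.  289.5] [107.2 123.6  13. ]
scene white 42 [316, 288, 11, 10] [320.7 291.8] [ 175. -174.   13.]
scene white 21 [451, 293, 6, 5] [453.7 294.7] [114.6 149.7  13. ]
scene white 12 [429, 301, 6, 5] [431.4 303.1] [149.2  76.8  13. ]
top blue 27 [420, 207, 8, 6] [423.1 208.8] [36.6 62.6 13. ]
top red 56 [436, 226, 9, 9] [440.8 229.9] [85.2 34.1 13. ]
top yellow 490 [410, 202, 17, 45] [417.2 226.4] [28.9 21.4  8. ]
top yellow 150 [435, 231, 9, 24] [439. 243.] [86.7  6.8  8. ]
```

View pics/scene10.png

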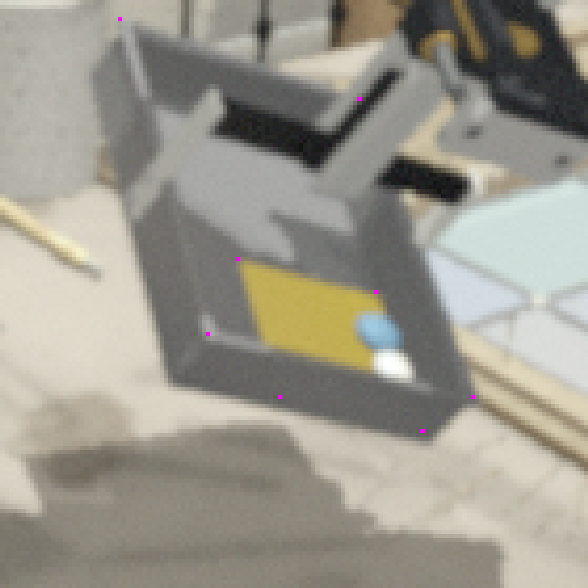

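View pics/top10.png

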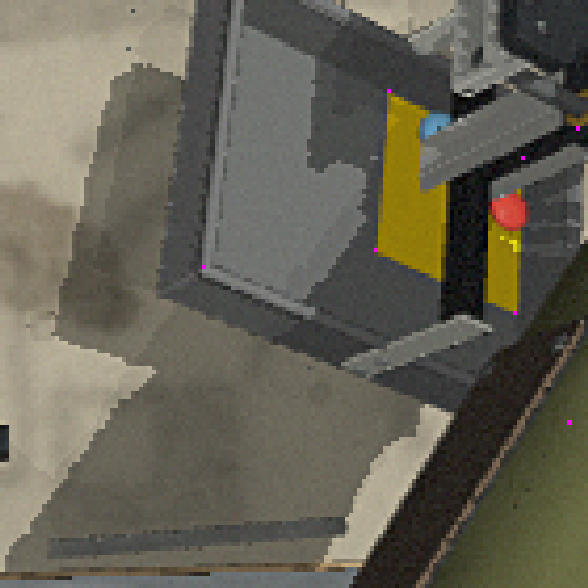

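White measures (63,61) mm in the tray frame, blue about (37,63) and red (85,34), all on the yellow square. The stray is hidden under the finger. White and red stand about one nugget width off the corner at (84,59), so it must be sitting there. The tray outline predicted from the gripper pose matches both pictures, with a tilt of 34° and the lowest corner 96 mm up. I hand in.

```bash
python3 - <<'E'
from h import *
rel([.4911,-.2362,.2114]); print(ticket.hand_in())
E
```

```text
t 19.4 pos [ 0.4911 -0.2362  0.2114] q [-0.638  0.611  1.17   0.261  1.899  1.25 ] F [-0.8  0.1 -4.5] w 0.0113
[[-0.2619 -0.3535 -0.898 ]
 [ 0.4977 -0.8467  0.1881]
 [-0.8268 -0.3977  0.3977]]
tool shift mm [0. 0. 0.]
the job is handed in; nothing more can be done
None
```

I put the stray nugget on the yellow square while the tray stood on the bench. I then gripped the handle bar at 50 N, lifted the tray about 0.15 m and tilted it 34° towards the yellow corner. I handed in at 19.4 s with the arm still and the tray held in the air.

**Last checks:**
- **Tray:** the outline predicted from the gripper pose matched both pictures, so it had not slipped in the jaws. The lowest corner was about 96 mm above the bench.
- **Nuggets seen:** in the tray frame, white was at (63, 61) mm, blue at about (37, 63), part-hidden, and red at (85, 34). All three are on the yellow square.
- **Stray nugget:** it was hidden behind the finger and the tray wall in the last pictures, so I did not see it directly. White and red rest about one nugget width short of the corner at (84, 59), so I take it to be in that corner.
- **Bystanders:** I did not re-measure the bottle, the spool or the marker at the end. The arm came near none of them and I saw no change in the pictures along the way.

No check failed or disagreed with another.

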